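# Roll the tin onto the stock reader

### The job

Stock check at the coffee bar: roll the brown tin across the white reader plate, by pushing along its top with your fingertips, until it comes to rest lying lengthwise on the dark glass strip. Several strokes, forward or back, are fine, but touch the tin only on its top: do not shove it from low on its side, grip it, lift it or slide it there without turning. Leave the green tin and everything else on the counter where it is.

Things in the scene. Friction and masses are not known exactly. Their poses are not given: they have to be found in the camera images.
- brown_tin: The tin to roll: brown label with pale stripes, on its side on the plate, left or right of the glass. 73 mm diameter, 110 mm long, about 0.4 kg. Origin: its centre, on its axis, 46.5 mm above the counter (top line 83 mm). x along its axis, near the reader's x; y, z turn as it rolls (z up at start). Grippy: under a fingertip stroking its top it rolls along the reader's y, half as fast as the fingertip; let go at a slow pace, it stops within 2 to 15 mm.
- green_tin: A like tin (73 mm diameter, 110 mm long) with a green label, lying on the reader plate on the other side of the glass, about as far from it. Must be left alone. Origin: centre of the tin, on its axis; x along its axis.
- reader: The stock reader: a fixed flat white plate on the counter, 200 mm (its x) by 500 mm (its y) and 10 mm thick, no rims. A dark glass strip with thin blue edge lines crosses its middle, flush with the top: 160 mm along x, 40 mm along y. Origin: centre of the underside (on the counter), under the middle of the glass. z up.
- glass (a point): The middle of the glass strip, on the plate's top, 10 mm above the counter; axes as the reader's: x along the strip, y the way the tins roll.
- pitcher: Loose steel milk jug with a handle, 80 mm wide at the rim, 95 mm tall, standing on the counter. Origin: centre of its underside.
- tamper: Loose dark steel coffee tamper, 58 mm base, 90 mm tall, standing. Origin: centre of its underside.
- cup: Loose white ceramic cup, 80 mm wide, 85 mm tall, standing. Origin: centre of its underside.
- jar: Loose amber jar with black lid, 64 mm wide, 100 mm tall, standing. Origin: centre of its underside.
- spoon: Loose steel spoon lying on the counter. Origin: underside, about the middle of its length.
- bowl: Loose steel mixing bowl, 150 mm wide, 60 mm tall, standing. Origin: centre of its underside.
Mind the look-alikes: they are no part of the job. Leave any purple or yellow look-alike of the brown_tin alone.

How it is judged:
On the way:
1. the brown tin has rolled through a quarter turn on its way, still short of the glass (angle between brown_tin's own z axis and vertical above 1.25 rad and (y of brown_tin in the frame of reader above 0.025 m or y of brown_tin in the frame of reader below -0.025 m) and height (world z) of brown_tin below 0.052 m), for 0.02 s.
At the end, for the whole second after the job is handed in: The brown tin lies at rest on the reader plate, its middle over the glass (within 20 mm of the strip's centre line across it and 30 mm along it) and its axis within 0.25 rad of the strip's length; the green tin is within 10 mm of where it was (y of brown_tin in the frame of reader between -0.02 and 0.02 m and x of brown_tin in the frame of reader between -0.03 and 0.03 m and angle between the x axis of brown_tin and the x axis of reader, either way round below 0.25 rad and height (world z) of brown_tin between 0.043 and 0.05 m and linear speed of brown_tin below 0.008 m/s and angular speed of brown_tin below 0.2 rad/s and distance of green_tin from where it was at the start of the episode below 0.01 m); the robot touches nothing.
It fails at once if the brown tin was lifted off the plate (height (world z) of brown_tin above 0.058 m).
It fails at once if the brown tin was pushed or gripped low on its side instead of on its top (fingers touching it with the grasp point less than 78 mm above the counter) (contact force between the fingers and brown_tin above 0.5 N and height (world z) of the grasp point below 0.078 m).
It fails at once if the green tin was disturbed (distance of green_tin from where it was at the start of the episode above 0.012 m).
It fails at once if something else on the counter was moved (distance of any of pitcher, tamper, cup, jar, spoon, bowl from where it was at the start of the episode above 0.02 m).
It also fails if it takes over 58 s, if anything falls off the work surface, if the arm or the gripper's body presses on something with over 40 N, if the wrist force passes 120 N, or if a joint passes its speed limit or range.

### The arm

A 6-joint arm with a two-finger parallel gripper is mounted at the origin on the work surface. World frame = base frame: x ahead of the robot, y to its left, z up, the work surface at z = 0. Lengths are in m, angles in rad, forces in N, time in s.
With the tool pointing down it reaches from about 0.325 to 0.775 m from the base axis. Payload 5.5 kg.
Tool frame: the origin (TCP) lies at the very end of the fingers, on their centre line; the grasp point (between the pads) lies 19 mm behind it (manip.tcp_to_grasp is the distance from the TCP to the grasp point, in m); z points along the fingers, y is the direction in which the jaws open and shut (so a half turn about z gives the same grasp; the last joint's range is limited). The gripper opens to 88 mm and grips with 3 to 60 N. Pads are 20 mm wide; open, the fingers measure 115 mm over their backs; the gripper's body (75 mm by 178 mm) begins 61 mm behind the grasp point.
Start: joints at [-0.057, 0.091, 1.231, -0, 1.82, -0.057], TCP at [0.6, -0, 0.187] pointing down, gripper open.
Joint ranges: [-2.87, 2.87], [-0.86, 2.18], [0.17, 2.46], [-1.51, 4.65], [0.06, 2.69], [-2.65, 2.65]. Speed limits (rad/s): [2.57, 2.57, 3.01, 3.14, 3.14, 3.14].

### API

Orientations are given as a unit quaternion [w, x, y, z].
In Python, from plant import manip, optics, hand_in gives the robot as it stands.
- The arm moves only by the shell command python3 -m inch 'ROWS' [FORCE]. ROWS is JSON, a list of rows, each an object with "claw": the finger opening in mm, from 0 to 87.8; "dp": the shift along the world's x, y, z in units of 40 mm (1.0 is 40 mm), a list of three; "dr": the turn, a rotation vector about the world's x, y, z in units of 6 degrees (1.0 is 6 degrees), a list of three. In form: [{"claw": claw, "dp": [tx, ty, tz], "dr": [rx, ry, rz]}, ...]. A call has 1 to 5 rows; each row is the pose to reach, as a shift and turn from the pose commanded when the call began; what a row does not reach only later rows make up. A row lasts 1/12 s, in which the tool goes at most 41.7 mm and 7.16 degrees, less where a joint would pass 70% of its speed; a pose out of reach is approached as far as the arm can. A call with a gripper value outside its range is refused whole. The fingers move at their own pace and stop on an object; FORCE is the grip in N (left out, the last holds). Time passes only in rows, so rows that repeat a pose let the fingers close. It gives the time, the measured TCP pose, the force and the opening at its end, in the units of the state.
- manip.state(): the state, without advancing time (a new reading comes with each control period).
- optics.snapshot(name): name is "scene" or "side" or "wrist"; returns a dict with "color" (420x560x3 uint8, red, green, blue), "depth" (420x560 float32, m along the optical axis (not along the pixel's ray), 0 where there is no reading), "vertical_fov" (degrees; the focal length in pixels is half the picture's height over the tangent of half this angle, whatever the lens; pixels are square), "cx", "cy" (the principal point, pixels), "k1" (the pictures are not rectified: a ray, as slopes to the right and down, at radius r is drawn at 1 + k1 r^2 times it, then the intrinsics apply), "rvec" (rotation vector, rad) and "tvec" (3), from world to camera coordinates, as OpenCV has them. Camera axes: x right, y down, z forward; pixel columns grow to the right and rows downward; lengths in m; the calibration is good to about 2 mm. A picture is of the moment at which its call begins.
- hand_in(): hands the job in, once; it reports no verdict.
Trained networks look in the newest picture that a camera, given by its name, has taken for a name from the list of things; names that differ only in an ending like _2 or _b are one class to them, and where a whole thing is asked for, a point or a joint stands for the part that bears it (a point fixed in the world has none). Each returns a list of dicts, best first, with "p" (0 to 1); they miss things now and then, are a little off and sometimes report something else, mostly with a low value. They report only what shows in the picture. A call takes as long as a camera call. They do not tell look-alikes from the thing itself.
- optics.look_for(camera, thing): "at" ([x, y, z] in m, in the coordinates of the camera as it stood for that picture, good to about 4 mm: the middle of the surface that is visible of it).
The state is a dict: "time_s": time; "joints": joint angles; "qvel": joint speeds; "joint_torque": joint torques, N m; "ee_pos": TCP position; "eef_rot": TCP orientation; "force": force on the tool from outside, world axes, zero at the start; "wrist_torque": the same for the moment, N m; "finger_gap": finger opening in m.
Only numpy, scipy, OpenCV 4.12 (cv2) and the standard library are available. Lean on these libraries where they do the work, as an engineer would, in place of code of your own. Each camera call takes 0.05 s, during which the arm holds its last target.

## Working session

There is one attempt and no reset: what is moved stays moved. The work goes in short steps, Python scripts to look and compute and a shell command to move; the robot and the scene stay as the last step left them, time stands still between calls to the robot, and variables do not carry over. Pictures are saved under pics/ and viewed, and the job is handed in when it is done.

```bash
mkdir -p pics
cat > h.py <<'E'
import numpy as np, cv2
from plant import manip, optics
def snap(n,f=None):
    s=optics.snapshot(n)
    if f: cv2.imwrite('pics/'+f,s['color'][:,:,::-1])
    return s
def RT(s): return cv2.Rodrigues(np.array(s['rvec'],float))[0],np.array(s['tvec'],float).ravel()
def c2w(s,p):
    R,t=RT(s); return R.T@(np.array(p)-t)
def K(s):
    f=210/np.tan(np.radians(s['vertical_fov'])/2)
    return np.array([[f,0,s['cx']],[0,f,s['cy']],[0,0,1]])
def und(s,uv):
    k=K(s);uv=np.atleast_2d(np.array(uv,float))
    return cv2.undistortPoints(uv[:,None],k,np.array([s['k1'],0,0,0,0.]))[:,0]
def pix(s,uv,z=None):
    R,t=RT(s);out=[]
    for q,n in zip(np.atleast_2d(uv),und(s,uv)):
        d=np.array([n[0],n[1],1.])
        if z is None:
            out.append(c2w(s,d*s['depth'][int(q[1]),int(q[0])]))
        else:
            o=-R.T@t; w=R.T@d; out.append(o+w*(z-o[2])/w[2])
    return np.array(out)
def proj(s,P):
    return cv2.projectPoints(np.atleast_2d(np.array(P,float)),np.array(s['rvec'],float),np.array(s['tvec'],float),K(s),np.array([s['k1'],0,0,0,0.]))[0][:,0]
E
python3 - <<'E'
from h import *
np.set_printoptions(precision=3,suppress=True)
for c in ['scene','side','wrist']:
    s=snap(c,c+'0.png')
    for n in ['brown_tin','green_tin','reader','glass'] if c!='wrist' else ['brown_tin','reader']:
        print(c,n,[(c2w(s,d['at']),round(d['p'],2),proj(s,c2w(s,d['at']))[0].round()) for d in optics.look_for(c,n)])
E
```

```text
scene brown_tin [(array([0.608, 0.05 , 0.072]), 0.92, array([286., 214.])), (array([0.389, 0.109, 0.053]), 0.86, array([263., 178.])), (array([0.526, 0.271, 0.057]), 0.76, array([322., 179.])), (array([ 0.751, -0.333,  0.069]), 0.74, array([206., 302.])), (array([ 0.375, -0.079,  0.061]), 0.71, array([216., 194.])), (array([0.784, 0.163, 0.056]), 0.43, array([349., 233.]))]
scene green_tin [(array([ 0.56 , -0.236,  0.071]), 0.8, array([202., 245.]))]
scene reader [(array([ 0.579, -0.079,  0.011]), 0.89, array([250., 239.]))]
scene glass [(array([ 0.577, -0.079,  0.008]), 0.97, array([249., 239.]))]
side brown_tin [(array([0.338, 0.143, 0.066]), 0.95, array([324., 263.])), (array([ 0.734, -0.305,  0.041]), 0.9, array([269., 143.])), (array([0.498, 0.309, 0.06 ]), 0.78, array([239., 288.])), (array([0.571, 0.08 , 0.07 ]), 0.75, array([257., 219.])), (array([ 0.341, -0.047,  0.059]), 0.74, array([349., 220.]))]
side green_tin [(array([ 0.522, -0.203,  0.068]), 0.75, array([313., 170.]))]
side reader [(array([ 0.539, -0.029,  0.012]), 0.97, array([284., 215.]))]
side glass [(array([ 0.547, -0.028,  0.007]), 0.95, array([281., 215.]))]
wrist brown_tin [(array([0.584, 0.061, 0.077]), 0.91, array([260., 127.])), (array([ 0.696, -0.287,  0.024]), 0.74, array([359., 420.])), (array([ 0.385, -0.058,  0.065]), 0.6, array([ 51., 259.]))]
wrist reader []
```

View pics/scene0.png

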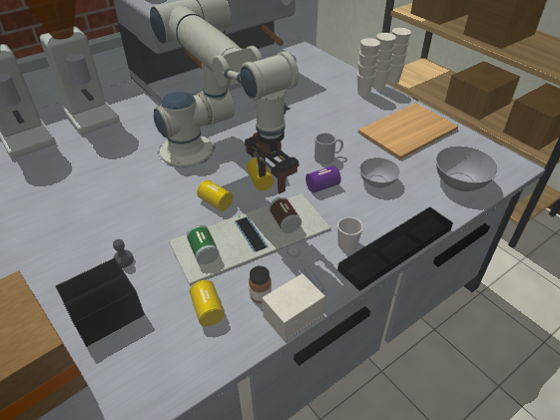

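View pics/side0.png

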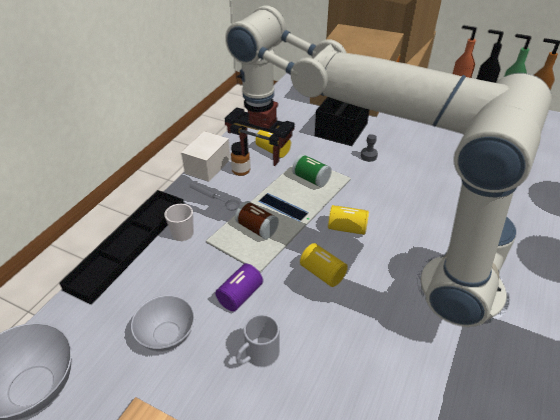

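View pics/wrist0.png

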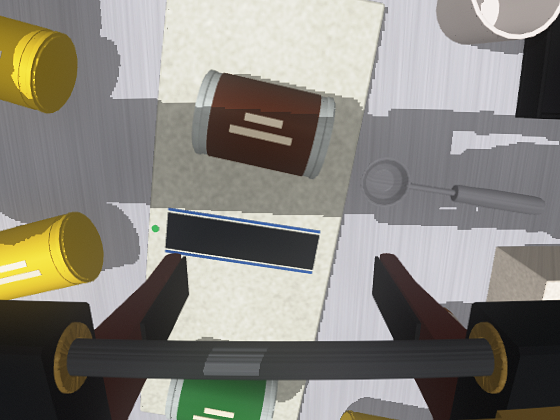

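Run:
```python
from h import *
np.set_printoptions(precision=4,suppress=True)
for c in ['scene','side','wrist']:
    s=snap(c); R,t=RT(s)
    print(c,{k:v for k,v in s.items() if k not in('color','depth')},'pos',-R.T@t,'fwd',R[2])
    print(proj(s,[manip.state()['ee_pos'],[0,0,0]]))
print(manip.state())
```

```text
scene {'vertical_fov': 48.22719210172632, 'cx': 281.0678233391494, 'cy': 209.86617083668696, 'k1': -0.014511171517220473, 'rvec': array([ 2.1214,  1.0595, -0.4665]), 'tvec': array([-0.386 , -0.2452,  1.9076])} pos [ 1.4844 -0.62    1.1225] fwd [-0.587   0.4341 -0.6834]
[[271.955  191.8967]
 [186.2163 149.607 ]]
side {'vertical_fov': 46.85590236793466, 'cx': 272.1591674412506, 'cy': 211.5413191790191, 'k1': 0.02801479380834637, 'rvec': array([ 0.6331, -2.6362,  1.1449]), 'tvec': array([0.5023, 0.1995, 1.2885])} pos [0.0659 0.9434 1.0287] fwd [ 0.3425 -0.6477 -0.6806]
[[260.4717 168.8849]
 [462.0259 286.9609]]
wrist {'vertical_fov': 58.24242341882289, 'cx': 280.0868414515879, 'cy': 215.65940970408246, 'k1': -0.07749853180586072, 'rvec': array([-2.8586,  0.0009, -0.0012]), 'tvec': array([-0.6008, -0.0326,  0.3898])} pos [0.6005 0.0773 0.3839] fwd [ 0.0007 -0.2793 -0.9602]
[[ 279.0816  249.8709]
 [-193.6325  189.9449]]
{'time_s': 0.8, 'joints': array([-0.0567,  0.0911,  1.2307, -0.    ,  1.8198, -0.0567]), 'qvel': array([-0.0018, -0.0013,  0.0003, -0.0006,  0.    , -0.0007]), 'joint_torque': array([  0.0003, -44.6142, -40.6481,   0.0697,   0.0193,  -0.    ]), 'ee_pos': array([0.6   , 0.    , 0.1869]), 'eef_rot': array([0.    , 0.7071, 0.7071, 0.    ]), 'force': array([-0.4467,  0.2721,  1.2173]), 'wrist_torque': array([-0.0183,  0.0392, -0.0295]), 'finger_gap': 0.0876527737583219}
```

Run:
```python
from h import *
np.set_printoptions(precision=4,suppress=True)
for c,uv in [('wrist',[[168,209],[319,232],[312,272],[166,250],[242,241]]),('scene',[[235,220],[246,216],[268,245],[257,250],[250,234]]),('side',[[270,194],[309,211],[297,221],[259,204],[284,207]])]:
    s=snap(c)
    print(c);print(np.hstack([pix(s,uv,.01),pix(s,uv)]))
# tall enlargements
s=snap('scene');cv2.imwrite('pics/sc.png',cv2.resize(s['color'][120:340,150:370,::-1],None,fx=2.7,fy=2.7,interpolation=cv2.INTER_CUBIC))
s=snap('side');cv2.imwrite('pics/si.png',cv2.resize(s['color'][80:300,180:400,::-1],None,fx=2.7,fy=2.7,interpolation=cv2.INTER_CUBIC))
```

```text
wrist
[[ 0.4848 -0.0242  0.01    0.4846 -0.0244  0.0095]
 [ 0.6415 -0.0493  0.01    0.6416 -0.0497  0.009 ]
 [ 0.6353 -0.095   0.01    0.6354 -0.0955  0.0089]
 [ 0.4787 -0.0696  0.01    0.4784 -0.07    0.009 ]
 [ 0.5605 -0.0593  0.01    0.5604 -0.0597  0.0088]]
scene
[[ 0.4748 -0.0683  0.01    0.4778 -0.0699  0.0132]
 [ 0.4811 -0.0276  0.01    0.4768 -0.0251  0.0053]
 [ 0.6359 -0.0459  0.01    0.6363 -0.0462  0.0106]
 [ 0.6323 -0.0863  0.01    0.6325 -0.0864  0.0102]
 [ 0.5603 -0.0646  0.01    0.5615 -0.0653  0.0114]]
side
[[ 0.6227 -0.0965  0.01    0.6223 -0.0956  0.0109]
 [ 0.478  -0.0792  0.01    0.4767 -0.076   0.0132]
 [ 0.4922 -0.0223  0.01    0.4909 -0.0194  0.0131]
 [ 0.6315 -0.0384  0.01    0.6316 -0.0386  0.0098]
 [ 0.5551 -0.0611  0.01    0.5548 -0.0604  0.0106]]
```

View pics/sc.png

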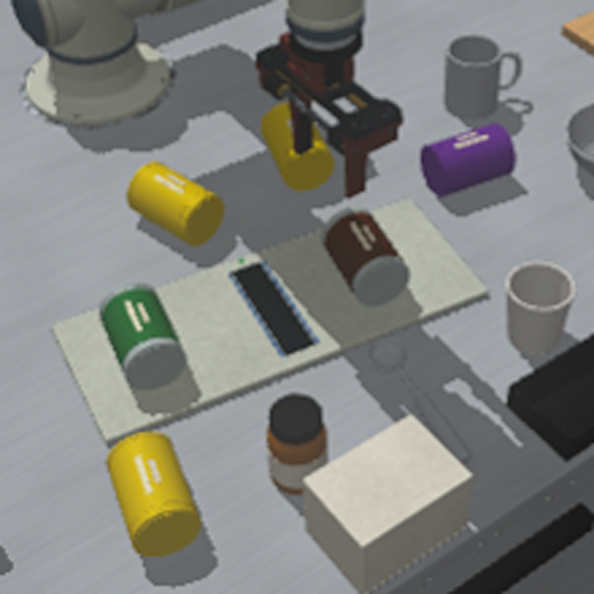

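View pics/si.png

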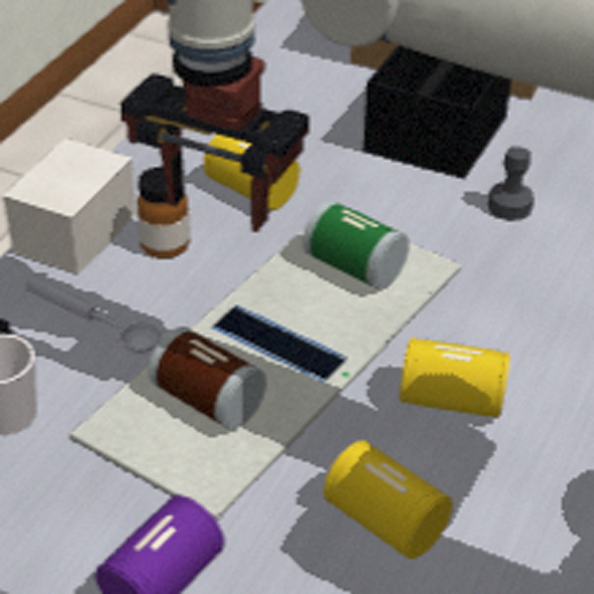

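```bash
cat > tin.py <<'E'
from h import *
from scipy.optimize import least_squares
np.set_printoptions(precision=4,suppress=True)
G=np.array([.5600,-.0600]); TH=None
def cloud(s):
    d=s['depth'];v,u=np.nonzero(d>0)
    n=und(s,np.c_[u,v]); z=d[v,u]
    R,t=RT(s); P=(np.c_[n*z[:,None],z]-t)@R
    return P,s['color'][v,u].astype(int)
def tin(s,lo,hi,guess):
    P,C=cloud(s)
    r,g,b=C.T
    m=(P[:,0]>lo[0])&(P[:,0]<hi[0])&(P[:,1]>lo[1])&(P[:,1]<hi[1])&(P[:,2]>.03)&(P[:,2]<.092)
    if len(guess)>3: pass
    brown=m&(r>1.5*g)&(r>1.5*b)&(r>25)
    Q=P[brown]
    def f(p):
        y0,a,zc=p; ax=np.array([np.cos(a),np.sin(a)]); nn=np.array([-ax[1],ax[0]])
        # line through (xm,y0)
        rel=Q[:,:2]-np.array([Q[:,0].mean(),y0])
        return np.hypot(rel@nn,Q[:,2]-zc)-.0365
    p=least_squares(f,[Q[:,1].mean(),-.16,.0465],loss='soft_l1',f_scale=.001)
    y0,a,zc=p.x; ax=np.array([np.cos(a),np.sin(a)])
    c0=np.array([Q[:,0].mean(),y0]); 
    t=(Q[:,:2]-c0)@ax; q=np.percentile(t,[1,99])
    ctr=c0+ax*q.mean()
    return dict(ctr=ctr,ang=a,z=zc,len=q[1]-q[0],n=len(Q),rms=np.sqrt(np.mean(p.fun**2)))
def plate(s):
    P,C=cloud(s)
    m=(abs(P[:,2]-.01)<.004)&(C.min(1)<60)&(abs(P[:,0]-.56)<.1)&(abs(P[:,1]+.06)<.06)
    m&=(C.max(1)<70)
    Q=P[m][:,:2].astype(np.float32)
    return cv2.minAreaRect(Q),len(Q),Q.mean(0)
E
python3 - <<'E'
from tin import *
for c in ['wrist','scene','side']:
    s=snap(c)
    print(c,tin(s,(.48,-.03),(.72,.16),[0]))
    print(plate(s))
E
```

```text
wrist {'ctr': array([0.5868, 0.0616]), 'ang': np.float64(-0.22265760154252687), 'z': np.float64(0.04519191842288187), 'len': np.float64(0.08021773240651921), 'n': 4119, 'rms': np.float64(0.000656999407587003)}
(((0.5595288872718811, -0.05983945354819298), (0.03993097320199013, 0.15899658203125), 80.98243713378906), 5150, array([ 0.5591, -0.0595], dtype=float32))
scene {'ctr': array([0.579 , 0.0539]), 'ang': np.float64(-0.18496858243082845), 'z': np.float64(0.052310125349006885), 'len': np.float64(0.05897651440313484), 'n': 25, 'rms': np.float64(0.0009798542163802864)}
(((0.5601372718811035, -0.062402136623859406), (0.03584523871541023, 0.15480707585811615), 81.28945922851562), 311, array([ 0.563 , -0.0625], dtype=float32))
side {'ctr': array([0.5863, 0.0584]), 'ang': np.float64(-0.22742851662685973), 'z': np.float64(0.04639860593408688), 'len': np.float64(0.08063395067269302), 'n': 499, 'rms': np.float64(0.0020466498977252962)}
(((0.5617707371711731, -0.06193485110998154), (0.0420643575489521, 0.15739992260932922), 78.7211685180664), 390, array([ 0.5584, -0.0613], dtype=float32))
```

```bash
python3 -m inch '[{"claw":50,"dp":[-0.1,0.7,-0.4],"dr":[0,0,-1.0]},{"claw":50,"dp":[-0.2,1.4,-1.0],"dr":[0,0,-2.0]},{"claw":50,"dp":[-0.275,1.725,-1.6],"dr":[0,0,-2.13]},{"claw":50,"dp":[-0.275,1.725,-1.6],"dr":[0,0,-2.13]},{"claw":50,"dp":[-0.275,1.725,-1.6],"dr":[0,0,-2.13]}]'
python3 - <<'E'
from tin import *
print(manip.state()); s=snap('wrist','w1.png'); print(tin(s,(.48,-.03),(.72,.16),[0]),plate(s))
snap('side','s1.png')
E
```

```text
time_s: 1.62
ee_pos: [0.588, 0.0692, 0.1214]
eef_rot: [-0.001, 0.781, 0.625, -0.001]
force: [0.7, 0.1, 0.2]
finger_gap: 0.0581
{'time_s': 1.6167, 'joints': array([ 0.0601,  0.0697,  1.3687, -0.0005,  1.7065,  0.2807]), 'qvel': array([-0.0268, -0.0206, -0.0643, -0.0057,  0.0079, -0.0064]), 'joint_torque': array([  1.0728, -42.2798, -38.7865,   0.2359,  -0.0897,   0.1588]), 'ee_pos': array([0.588 , 0.0692, 0.1214]), 'eef_rot': array([-0.0008,  0.7807,  0.6249, -0.0015]), 'force': array([0.6812, 0.0566, 0.2363]), 'wrist_torque': array([-0.0077,  0.0035, -0.03  ]), 'finger_gap': 0.05813868188783123}
{'ctr': array([0.5861, 0.0616]), 'ang': np.float64(-0.2224920716077991), 'z': np.float64(0.04528619260874634), 'len': np.float64(0.08179427698928252), 'n': 5569, 'rms': np.float64(0.0006482444876041902)} (((0.5608206987380981, -0.051345355808734894), (0.028255153447389603, 0.1434716135263443), 78.05439758300781), 3165, array([ 0.564 , -0.0531], dtype=float32))
```

View pics/w1.png

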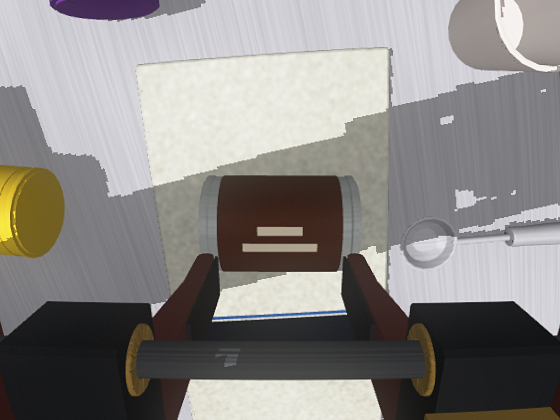

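View pics/s1.png

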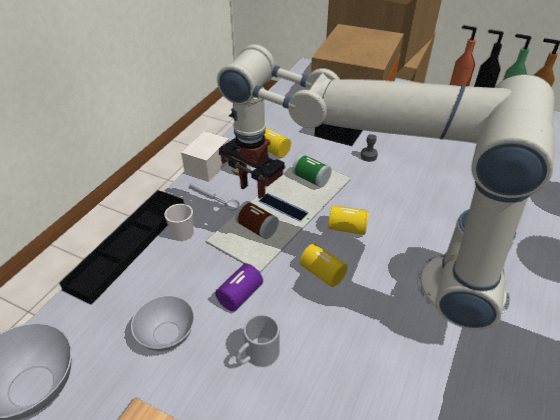

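Run:
```python
from tin import *
print(manip.tcp_to_grasp)
for c in ['side','scene']:
    s=snap(c); P,C=cloud(s)
    print(c,proj(s,[[*manip.state()['ee_pos']]]))
    m=(abs(P[:,0]-.588)<.1)&(abs(P[:,1]-.069)<.03)&(P[:,2]>.09)&(P[:,2]<.2)
    Q=P[m]; 
    ax=np.array([np.cos(-.2225),np.sin(-.2225)]);nn=np.array([-ax[1],ax[0]])
    rel=Q[:,:2]-np.array([.588,.0692])
    L=np.c_[rel@ax,rel@nn,Q[:,2]]; o=np.argsort(L[:,2]); print(L[o][:40:2],len(L))
    u,v=proj(s,[[.588,.069,.12]])[0].astype(int)
    cv2.imwrite(f'pics/z_{c}.png',cv2.resize(s['color'][v-50:v+50,u-60:u+60,::-1],None,fx=6,fy=6,interpolation=cv2.INTER_NEAREST))
```

```text
0.0187
side [[252.7015 200.6615]]
[[ 0.0326  0.004   0.1584]
 [-0.0261  0.0075  0.16  ]
 [ 0.0296 -0.0053  0.1612]
 [ 0.032   0.0086  0.1617]
 [ 0.0363  0.0079  0.1626]
 [ 0.0265  0.0062  0.1631]
 [ 0.0298 -0.0015  0.1635]
 [ 0.028  -0.0078  0.1641]
 [-0.0311 -0.0119  0.1642]
 [-0.0313  0.005   0.1648]
 [-0.0325  0.0105  0.1656]
 [-0.0282  0.0096  0.1662]
 [-0.0307  0.0083  0.1667]
 [ 0.0381  0.0055  0.1673]
 [ 0.0349  0.0091  0.1677]
 [ 0.0291  0.0111  0.1685]
 [ 0.0263 -0.0064  0.1695]
 [ 0.029   0.0072  0.1696]
 [ 0.0296  0.0023  0.1697]
 [-0.0316 -0.0032  0.1702]] 160
scene [[287.6697 196.47  ]]
[[-0.0246  0.0092  0.1615]
 [-0.0222 -0.0025  0.1632]
 [ 0.0355 -0.0047  0.1634]
 [-0.0251 -0.0116  0.1641]
 [-0.0253 -0.0011  0.1646]
 [-0.0272  0.0033  0.1657]
 [-0.0217 -0.0096  0.1661]
 [-0.0266 -0.0109  0.1669]
 [-0.0237 -0.0053  0.1672]
 [ 0.0396  0.0036  0.1678]
 [-0.0264 -0.004   0.1688]
 [ 0.0321  0.0071  0.1688]
 [-0.0229 -0.0091  0.1691]
 [ 0.0368  0.0049  0.1692]
 [-0.0218  0.0044  0.1695]
 [-0.0235 -0.0019  0.1703]
 [ 0.0343 -0.0042  0.1705]
 [ 0.0325  0.0104  0.1721]
 [-0.0214  0.0077  0.1727]
 [-0.0253  0.0094  0.1733]] 102
```

View pics/z_side.png

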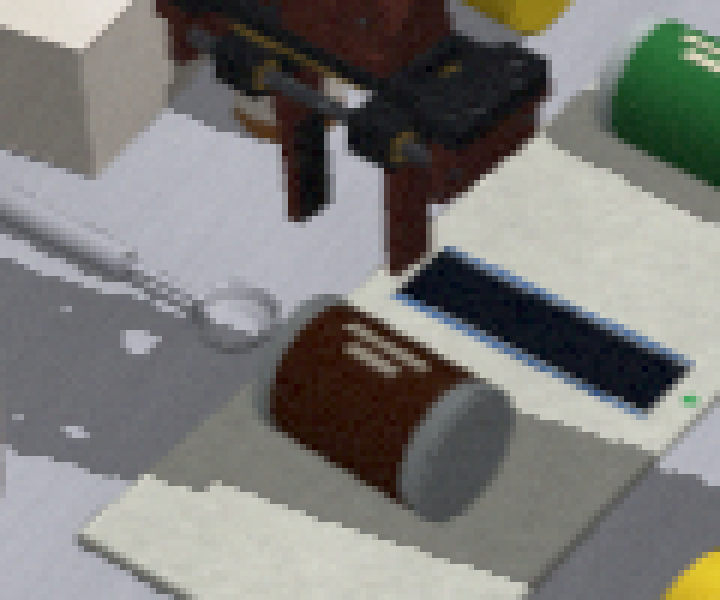

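View pics/z_scene.png

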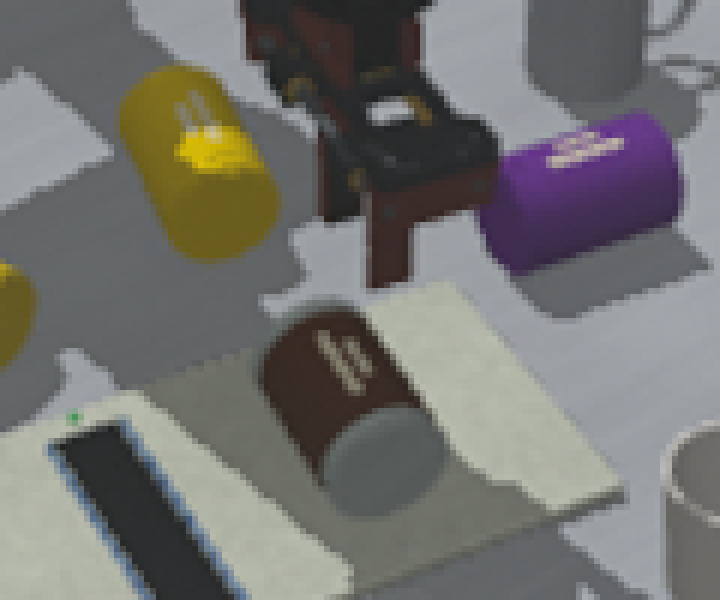

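Run:
```python
from tin import *
s=snap('side')
uv=[[260,v] for v in range(178,200,2)]+[[241,v] for v in range(172,190,2)]
print(np.c_[uv,pix(s,uv)])
s=snap('scene'); u0,v0=287-60,196-50
uv=[[u0+65,v0+v] for v in range(32,52,2)]
print(np.c_[uv,pix(s,uv)])
s=snap('wrist')
uv=[[205,v] for v in range(250,330,8)]
print(np.c_[uv,pix(s,uv)])
print(proj(s,[manip.state()['ee_pos']]))
```

```text
[[260.     178.       0.5436   0.1037   0.2493]
 [260.     180.       0.5557   0.0829   0.2232]
 [260.     182.       0.5554   0.0838   0.2171]
 [260.     184.       0.5556   0.0838   0.2102]
 [260.     186.       0.5544   0.0863   0.2057]
 [260.     188.       0.5565   0.0829   0.1954]
 [260.     190.       0.5584   0.0802   0.1856]
 [260.     192.       0.559    0.0794   0.1777]
 [260.     194.       0.5562   0.0848   0.1758]
 [260.     196.       0.5577   0.0825   0.1663]
 [260.     198.       0.642   -0.0646   0.0104]
 [241.     172.       0.6197   0.0721   0.2197]
 [241.     174.       0.6218   0.0695   0.2102]
 [241.     176.       0.6214   0.0708   0.2043]
 [241.     178.       0.6197   0.0742   0.2005]
 [241.     180.       0.623    0.0697   0.189 ]
 [241.     182.       0.6233   0.07     0.1821]
 [241.     184.       0.6249   0.0682   0.1729]
 [241.     186.       0.6237   0.0708   0.1682]
 [241.     188.       0.7282  -0.0918  -0.001 ]]
[[292.     178.       0.6716   0.0205   0.2778]
 [292.     180.       0.672    0.0203   0.2708]
 [292.     182.       1.4844  -0.62     1.1225]
 [292.     184.       0.6658   0.0254   0.2493]
 [292.     186.       0.6229   0.0593   0.1955]
 [292.     188.       0.6275   0.0558   0.1924]
 [292.     190.       0.6214   0.0607   0.1776]
 [292.     192.       0.6222   0.0602   0.1703]
 [292.     194.       0.4782   0.1739   0.0016]
 [292.     196.       0.4948   0.161    0.0105]]
[[205.     250.       0.5366   0.0629   0.0812]
 [205.     258.       0.5601   0.0874   0.1653]
 [205.     266.       0.5617   0.087    0.1741]
 [205.     274.       0.5634   0.087    0.1829]
 [205.     282.       0.5644   0.0863   0.1892]
 [205.     290.       0.566    0.0866   0.197 ]
 [205.     298.       0.5665   0.0855   0.2014]
 [205.     306.       0.5669   0.0843   0.2051]
 [205.     314.       0.568    0.0843   0.2109]
 [205.     322.       0.5675   0.082    0.2119]]
[[278.9539 249.6945]]
```

```bash
python3 -m inch '[{"claw":50,"dp":[0,0,-0.3],"dr":[0,0,0]},{"claw":50,"dp":[0,0,-0.65],"dr":[0,0,0]},{"claw":50,"dp":[0,0,-0.65],"dr":[0,0,0]},{"claw":50,"dp":[0,0,-0.65],"dr":[0,0,0]}]'
cat > tips.py <<'E'
from tin import *
st=manip.state(); print(st['ee_pos'],st['force'],st['finger_gap'])
for c in ['side','scene']:
    s=snap(c,f'f_{c}_{st["time_s"]:.2f}.png'); P,C=cloud(s)
    rel=P[:,:2]-st['ee_pos'][:2]; a=-.2225
    ax=np.array([np.cos(a),np.sin(a)]);nn=np.array([-ax[1],ax[0]])
    x=rel@ax;y=rel@nn
    dark=(C[:,0]<90)
    m=(abs(y)<.016)&(abs(x)<.06)&(P[:,2]>.092)&(P[:,2]<.25)
    z=np.sort(P[m,2]); print(c,z[:12])
    for sx in (-1,1):
        k=m&(x*sx>0)&(P[:,2]<.2); print(sx,k.sum(), np.percentile(x[k],[5,95]) if k.any() else '', np.percentile(y[k],[5,95]) if k.any() else '')
E
python3 tips.py
```

```text
time_s: 2.3
ee_pos: [0.5877, 0.0689, 0.0943]
eef_rot: [-0.001, 0.781, 0.624, -0.002]
force: [0.4, -0.5, -0.5]
finger_gap: 0.0501
[0.5877 0.0689 0.0943] [ 0.4211 -0.474  -0.4887] 0.05008800154198127
side [0.1277 0.1287 0.1305 0.1305 0.1317 0.1323 0.1324 0.1331 0.1335 0.1336
 0.1337 0.1342]
-1 122 [-0.0387 -0.0278] [-0.0115  0.0117]
1 144 [0.0238 0.0353] [-0.0104  0.0109]
scene [0.1296 0.1299 0.1328 0.1335 0.1339 0.134  0.1344 0.1346 0.1347 0.1347
 0.1351 0.1352]
-1 52 [-0.0323 -0.0206] [-0.0121  0.0077]
1 71 [0.0269 0.0383] [-0.0122  0.0101]
```

```bash
python3 -m inch '[{"claw":50,"dp":[0,0,-0.1],"dr":[0,0,0]},{"claw":50,"dp":[0,0,-0.2],"dr":[0,0,0]},{"claw":50,"dp":[0,0,-0.25],"dr":[0,0,0]},{"claw":50,"dp":[0,0,-0.25],"dr":[0,0,0]}]'
python3 -m inch '[{"claw":50,"dp":[0,0,-0.02],"dr":[0,0,0]},{"claw":50,"dp":[0,0,-0.04],"dr":[0,0,0]},{"claw":50,"dp":[0,0,-0.06],"dr":[0,0,0]},{"claw":50,"dp":[0,0,-0.08],"dr":[0,0,0]}]'
python3 tips.py
```

```text
time_s: 2.73
ee_pos: [0.5887, 0.069, 0.0861]
eef_rot: [-0.0, 0.781, 0.624, -0.0]
force: [0.3, -1.4, -0.1]
finger_gap: 0.05
time_s: 3.07
ee_pos: [0.5891, 0.069, 0.0837]
eef_rot: [0.0, 0.781, 0.624, 0.0]
force: [0.1, 0.1, 0.4]
finger_gap: 0.0497
[0.5891 0.069  0.0837] [0.1329 0.0793 0.4141] 0.04969834681575772
side [0.1193 0.1202 0.1204 0.1209 0.1213 0.1217 0.1221 0.1229 0.1231 0.1233
 0.1234 0.1235]
-1 111 [-0.039  -0.0272] [-0.0089  0.0113]
1 148 [0.0234 0.0346] [-0.0087  0.0109]
scene [0.1156 0.1184 0.1203 0.1209 0.121  0.1214 0.122  0.1223 0.1225 0.1228
 0.1235 0.1238]
-1 57 [-0.0361 -0.023 ] [-0.012   0.0076]
1 62 [0.0272 0.0373] [-0.0121  0.0103]
```

```bash
python3 -m inch '[{"claw":50,"dp":[0,0,-0.02],"dr":[0,0,0]},{"claw":50,"dp":[0,0,-0.04],"dr":[0,0,0]},{"claw":50,"dp":[0,0,-0.05],"dr":[0,0,0]}]'
python3 -m inch '[{"claw":50,"dp":[0,0,-0.02],"dr":[0,0,0]},{"claw":50,"dp":[0,0,-0.04],"dr":[0,0,0]},{"claw":50,"dp":[0,0,-0.05],"dr":[0,0,0]}]'
python3 - <<'E'
from tin import *
s=snap('wrist','w2.png');snap('side','s2.png')
cv2.imwrite('pics/s2z.png',cv2.resize(cv2.imread('pics/s2.png')[140:260,190:330],None,fx=5,fy=5))
E
```

```text
time_s: 3.42
ee_pos: [0.589, 0.069, 0.0815]
eef_rot: [-0.0, 0.781, 0.624, -0.0]
force: [1.2, 1.0, -0.4]
finger_gap: 0.0498
time_s: 3.67
ee_pos: [0.5889, 0.069, 0.0794]
eef_rot: [-0.0, 0.781, 0.624, -0.0]
force: [-0.4, 1.1, 0.4]
finger_gap: 0.0502
```

View pics/s2z.png

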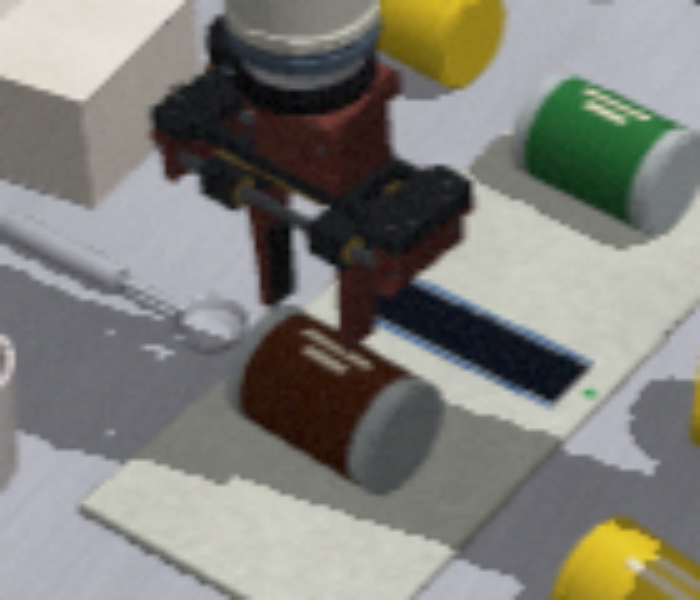

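View pics/w2.png

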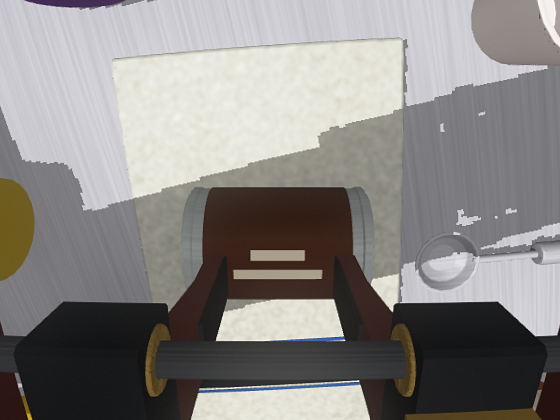

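Run:
```python
from tin import *
st=manip.state(); T=st['ee_pos']; a=-.2225
ax=np.array([np.cos(a),np.sin(a)]);nn=np.array([-ax[1],ax[0]])
for c in ['side','scene','wrist']:
    s=snap(c); P,C=cloud(s)
    rel=P[:,:2]-T[:2]; x=rel@ax;y=rel@nn; z=P[:,2]-T[2]
    for lo,hi in [(-.1,-.06),(-.05,-.02),(.02,.05),(.06,.1)]:
        m=(x>lo)&(x<hi)&(abs(y)<.045)&(z>.025)&(z<.2)&(P[:,2]>.095)
        zs=np.sort(z[m]); print(c,lo,m.sum(),zs[[0,3,10,20]] if m.sum()>20 else zs, np.percentile(y[m],[2,98]) if m.any() else '')
```

```text
side -0.1 377 [0.1156 0.1173 0.1185 0.1205] [-0.0312  0.0328]
side -0.05 483 [0.0326 0.0385 0.0416 0.0465] [-0.0208  0.0328]
side 0.02 303 [0.0345 0.0365 0.0411 0.0461] [-0.0104  0.0322]
side 0.06 240 [0.1139 0.1178 0.1199 0.1236] [-0.027   0.0326]
scene -0.1 77 [0.1157 0.1232 0.1294 0.1351] [-0.0326 -0.0123]
scene -0.05 137 [0.0344 0.0385 0.0415 0.0524] [-0.0338  0.0058]
scene 0.02 208 [0.0367 0.039  0.0427 0.0491] [-0.0338  0.0212]
scene 0.06 316 [0.1153 0.1187 0.121  0.1227] [-0.0326  0.0298]
wrist -0.1 1142 [0.1151 0.1154 0.1156 0.1159] [-0.0051  0.0293]
wrist -0.05 21279 [0.0342 0.0347 0.0354 0.036 ] [-0.0041  0.0347]
wrist 0.02 21130 [0.0344 0.0351 0.0356 0.0359] [-0.0042  0.0346]
wrist 0.06 1110 [0.1151 0.1155 0.1156 0.1159] [-0.004   0.0294]
```

```bash
python3 -m inch '[{"claw":50,"dp":[0,0,-0.2],"dr":[0,0,0]},{"claw":50,"dp":[0,0,-0.4],"dr":[0,0,0]},{"claw":50,"dp":[0,0,-0.6],"dr":[0,0,0]},{"claw":50,"dp":[0,0,-0.65],"dr":[0,0,0]},{"claw":50,"dp":[0,0,-0.65],"dr":[0,0,0]}]'
python3 -m inch '[{"claw":50,"dp":[0,0,-0.02],"dr":[0,0,0]},{"claw":50,"dp":[0,0,-0.04],"dr":[0,0,0]},{"claw":50,"dp":[0,0,-0.05],"dr":[0,0,0]}]'
python3 -m inch '[{"claw":50,"dp":[0,0,-0.01],"dr":[0,0,0]},{"claw":50,"dp":[0,0,-0.02],"dr":[0,0,0]},{"claw":50,"dp":[0,0,-0.025],"dr":[0,0,0]}]'
```

```text
time_s: 4.33
ee_pos: [0.588, 0.069, 0.0517]
eef_rot: [-0.001, 0.781, 0.624, -0.001]
force: [0.1, -0.0, -0.4]
finger_gap: 0.0498
time_s: 4.58
ee_pos: [0.5893, 0.069, 0.052]
eef_rot: [0.0, 0.781, 0.624, 0.0]
force: [-0.3, -0.1, 0.5]
finger_gap: 0.05
time_s: 4.83
ee_pos: [0.5891, 0.069, 0.0508]
eef_rot: [0.0, 0.781, 0.624, 0.0]
force: [0.0, 0.2, 0.1]
finger_gap: 0.05
```

```bash
for i in 1; do python3 -m inch '[{"claw":50,"dp":[0,0,-0.015],"dr":[0,0,0]},{"claw":50,"dp":[0,0,-0.025],"dr":[0,0,0]},{"claw":50,"dp":[0,0,-0.025],"dr":[0,0,0]}]'; done
python3 -m inch '[{"claw":50,"dp":[0,0,-0.015],"dr":[0,0,0]},{"claw":50,"dp":[0,0,-0.025],"dr":[0,0,0]},{"claw":50,"dp":[0,0,-0.025],"dr":[0,0,0]}]'
python3 - <<'E'
from tin import *
s=snap('wrist','w3.png');snap('side','s3.png')
cv2.imwrite('pics/s3z.png',cv2.resize(cv2.imread('pics/s3.png')[140:260,190:330],None,fx=5,fy=5))
print(tin(s,(.48,-.03),(.72,.16),[0]))
E
```

```text
time_s: 5.08
ee_pos: [0.589, 0.069, 0.0495]
eef_rot: [-0.0, 0.781, 0.624, -0.0]
force: [0.7, 0.4, -0.8]
finger_gap: 0.0499
time_s: 5.33
ee_pos: [0.5889, 0.069, 0.0485]
eef_rot: [-0.0, 0.781, 0.624, -0.0]
force: [0.0, -0.6, 0.1]
finger_gap: 0.05
{'ctr': array([0.5861, 0.0615]), 'ang': np.float64(-0.2223349373083524), 'z': np.float64(0.04531293787015414), 'len': np.float64(0.08111887760760605), 'n': 12480, 'rms': np.float64(0.0016046105401150202)}
```

View pics/s3z.png

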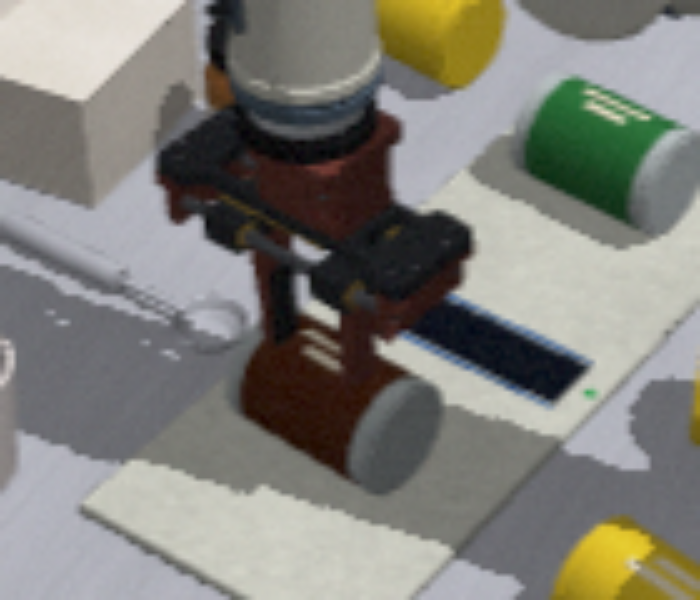

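```bash
python3 -m inch '[{"claw":50,"dp":[0,0,-0.015],"dr":[0,0,0]},{"claw":50,"dp":[0,0,-0.02],"dr":[0,0,0]},{"claw":50,"dp":[0,0,-0.02],"dr":[0,0,0]}]'
python3 -m inch '[{"claw":50,"dp":[0,0,-0.015],"dr":[0,0,0]},{"claw":50,"dp":[0,0,-0.02],"dr":[0,0,0]},{"claw":50,"dp":[0,0,-0.02],"dr":[0,0,0]}]'
```

```text
time_s: 5.68
ee_pos: [0.589, 0.069, 0.0478]
eef_rot: [-0.0, 0.781, 0.624, -0.0]
force: [0.1, -0.2, 0.1]
finger_gap: 0.0498
time_s: 5.93
ee_pos: [0.5891, 0.0691, 0.0474]
eef_rot: [0.0, 0.781, 0.624, 0.0]
force: [-1.0, 1.0, 1.7]
finger_gap: 0.05
```

```bash
python3 -m inch '[{"claw":50,"dp":[0,0,-0.02],"dr":[0,0,0]},{"claw":50,"dp":[0,0,-0.03],"dr":[0,0,0]},{"claw":50,"dp":[0,0,-0.03],"dr":[0,0,0]}]'
python3 -m inch '[{"claw":50,"dp":[-0.011,-0.05,0],"dr":[0,0,0]},{"claw":50,"dp":[-0.033,-0.146,0],"dr":[0,0,0]},{"claw":50,"dp":[-0.055,-0.244,0],"dr":[0,0,0]},{"claw":50,"dp":[-0.077,-0.341,0],"dr":[0,0,0]},{"claw":50,"dp":[-0.088,-0.39,0],"dr":[0,0,0]}]'
python3 - <<'E'
from tin import *
print(manip.state()['ee_pos'],manip.state()['force'])
s=snap('wrist','w4.png')
print(tin(s,(.48,-.03),(.72,.16),[0]))
E
```

```text
time_s: 6.18
ee_pos: [0.5893, 0.0693, 0.0473]
eef_rot: [0.0, 0.781, 0.624, 0.001]
force: [-2.6, 0.7, 7.0]
finger_gap: 0.0501
time_s: 6.6
ee_pos: [0.5857, 0.0533, 0.0473]
eef_rot: [0.0, 0.781, 0.624, 0.001]
force: [-2.8, 0.6, 6.8]
finger_gap: 0.0503
[0.5857 0.0533 0.0473] [-2.7606  0.6233  6.7882]
{'ctr': array([0.5844, 0.0535]), 'ang': np.float64(-0.22157362205846573), 'z': np.float64(0.04537438492391806), 'len': np.float64(0.08155793812708606), 'n': 13267, 'rms': np.float64(0.001284129965801916)}
```

View pics/w4.png

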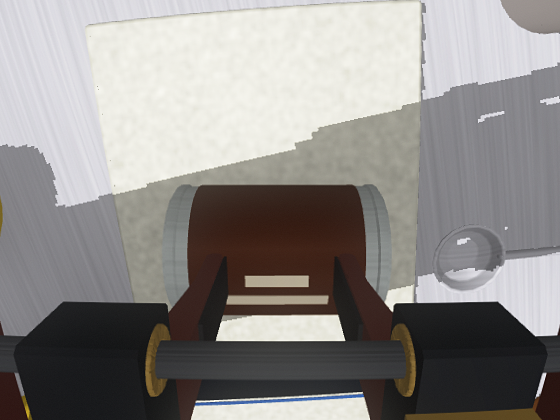

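```bash
python3 -m inch '[{"claw":50,"dp":[-0.022,-0.0975,0],"dr":[0,0,0]},{"claw":50,"dp":[-0.044,-0.195,0],"dr":[0,0,0]},{"claw":50,"dp":[-0.066,-0.293,0],"dr":[0,0,0]},{"claw":50,"dp":[-0.088,-0.39,0],"dr":[0,0,0]},{"claw":50,"dp":[-0.088,-0.39,0],"dr":[0,0,0]}]'
python3 -m inch '[{"claw":50,"dp":[0,0,0],"dr":[0,0,0]},{"claw":50,"dp":[0,0,0.1],"dr":[0,0,0]},{"claw":50,"dp":[0,0,0.2],"dr":[0,0,0]},{"claw":50,"dp":[0,0,0.2],"dr":[0,0,0]}]'
python3 - <<'E'
from tin import *
print(manip.state()['ee_pos'],manip.state()['force'])
s=snap('wrist','w5.png')
print(tin(s,(.48,-.05),(.72,.16),[0]))
E
```

```text
time_s: 7.07
ee_pos: [0.5821, 0.0374, 0.0473]
eef_rot: [0.0, 0.782, 0.624, 0.0]
force: [-3.4, 0.6, 6.8]
finger_gap: 0.05
time_s: 7.4
ee_pos: [0.5824, 0.0378, 0.0546]
eef_rot: [0.0, 0.781, 0.624, 0.0]
force: [0.1, 0.1, 0.3]
finger_gap: 0.0497
[0.5824 0.0378 0.0546] [0.0881 0.138  0.3342]
{'ctr': array([0.5826, 0.0458]), 'ang': np.float64(-0.220362189983223), 'z': np.float64(0.04530499635698981), 'len': np.float64(0.08171629003736806), 'n': 13694, 'rms': np.float64(0.0008290455822673983)}
```

```bash
python3 -m inch '[{"claw":50,"dp":[0.095,0.42,0],"dr":[0,0,0]},{"claw":50,"dp":[0.095,0.42,0],"dr":[0,0,0]},{"claw":50,"dp":[0.095,0.42,-0.1],"dr":[0,0,0]},{"claw":50,"dp":[0.095,0.42,-0.18],"dr":[0,0,0]},{"claw":50,"dp":[0.095,0.42,-0.2],"dr":[0,0,0]}]'
python3 -m inch '[{"claw":50,"dp":[-0.011,-0.049,0],"dr":[0,0,0]},{"claw":50,"dp":[-0.033,-0.146,0],"dr":[0,0,0]},{"claw":50,"dp":[-0.055,-0.244,0],"dr":[0,0,0]},{"claw":50,"dp":[-0.077,-0.341,0],"dr":[0,0,0]},{"claw":50,"dp":[-0.099,-0.439,0],"dr":[0,0,0]}]'
python3 -m inch '[{"claw":50,"dp":[-0.022,-0.0975,0],"dr":[0,0,0]},{"claw":50,"dp":[-0.044,-0.195,0],"dr":[0,0,0]},{"claw":50,"dp":[-0.066,-0.293,0],"dr":[0,0,0]},{"claw":50,"dp":[-0.088,-0.39,0],"dr":[0,0,0]},{"claw":50,"dp":[-0.099,-0.439,0],"dr":[0,0,0]}]'
python3 -m inch '[{"claw":50,"dp":[0,0,0],"dr":[0,0,0]},{"claw":50,"dp":[0,0,0.1],"dr":[0,0,0]},{"claw":50,"dp":[0,0,0.2],"dr":[0,0,0]},{"claw":50,"dp":[0,0,0.2],"dr":[0,0,0]}]'
python3 - <<'E'
from tin import *
print(manip.state()['ee_pos'],manip.state()['force'])
s=snap('wrist','w6.png')
print(tin(s,(.48,-.05),(.72,.16),[0]))
E
```

```text
time_s: 7.87
ee_pos: [0.586, 0.0544, 0.0471]
eef_rot: [0.0, 0.781, 0.624, 0.001]
force: [-3.4, 0.9, 9.9]
finger_gap: 0.0503
time_s: 8.28
ee_pos: [0.5819, 0.0365, 0.0473]
eef_rot: [0.0, 0.781, 0.624, 0.001]
force: [-1.9, 0.8, 7.8]
finger_gap: 0.0499
time_s: 8.7
ee_pos: [0.5779, 0.0186, 0.0473]
eef_rot: [0.0, 0.782, 0.624, 0.0]
force: [-2.7, 1.0, 6.8]
finger_gap: 0.0498
time_s: 9.03
ee_pos: [0.5781, 0.0191, 0.0544]
eef_rot: [0.0, 0.782, 0.624, 0.0]
force: [-0.2, -0.5, -0.1]
finger_gap: 0.05
[0.5781 0.0191 0.0544] [-0.249  -0.5039 -0.108 ]
{'ctr': array([0.5785, 0.0279]), 'ang': np.float64(-0.22216473703259534), 'z': np.float64(0.04528658058712826), 'len': np.float64(0.08148138218368658), 'n': 16774, 'rms': np.float64(0.0008412880965741315)}
```

```bash
python3 -m inch '[{"claw":50,"dp":[0.098,0.433,0],"dr":[0,0,0]},{"claw":50,"dp":[0.098,0.433,0],"dr":[0,0,0]},{"claw":50,"dp":[0.098,0.433,-0.1],"dr":[0,0,0]},{"claw":50,"dp":[0.098,0.433,-0.18],"dr":[0,0,0]},{"claw":50,"dp":[0.098,0.433,-0.2],"dr":[0,0,0]}]'
python3 -m inch '[{"claw":50,"dp":[-0.011,-0.049,0],"dr":[0,0,0]},{"claw":50,"dp":[-0.033,-0.146,0],"dr":[0,0,0]},{"claw":50,"dp":[-0.055,-0.244,0],"dr":[0,0,0]},{"claw":50,"dp":[-0.077,-0.341,0],"dr":[0,0,0]},{"claw":50,"dp":[-0.099,-0.439,0],"dr":[0,0,0]}]'
python3 -m inch '[{"claw":50,"dp":[-0.022,-0.0975,0],"dr":[0,0,0]},{"claw":50,"dp":[-0.044,-0.195,0],"dr":[0,0,0]},{"claw":50,"dp":[-0.066,-0.293,0],"dr":[0,0,0]},{"claw":50,"dp":[-0.088,-0.39,0],"dr":[0,0,0]},{"claw":50,"dp":[-0.099,-0.439,0],"dr":[0,0,0]}]'
python3 -m inch '[{"claw":50,"dp":[0,0,0],"dr":[0,0,0]},{"claw":50,"dp":[0,0,0.1],"dr":[0,0,0]},{"claw":50,"dp":[0,0,0.2],"dr":[0,0,0]},{"claw":50,"dp":[0,0,0.2],"dr":[0,0,0]}]'
python3 - <<'E'
from tin import *
print(manip.state()['ee_pos'],manip.state()['force'])
s=snap('wrist','w7.png')
print(tin(s,(.48,-.07),(.72,.14),[0]))
E
```

```text
time_s: 9.5
ee_pos: [0.582, 0.0366, 0.0471]
eef_rot: [0.0, 0.781, 0.624, 0.0]
force: [-3.6, 1.5, 11.1]
finger_gap: 0.0498
time_s: 9.92
ee_pos: [0.5779, 0.0186, 0.0473]
eef_rot: [0.0, 0.781, 0.624, 0.0]
force: [-2.8, 1.4, 8.0]
finger_gap: 0.0499
time_s: 10.33
ee_pos: [0.5739, 0.0008, 0.0473]
eef_rot: [0.0, 0.782, 0.624, 0.0]
force: [-2.4, 0.6, 8.1]
finger_gap: 0.0499
time_s: 10.67
ee_pos: [0.5741, 0.0013, 0.0544]
eef_rot: [0.0, 0.782, 0.624, 0.0]
force: [0.3, -0.1, 0.4]
finger_gap: 0.0502
[0.5741 0.0013 0.0544] [ 0.255  -0.0912  0.4279]
{'ctr': array([0.5744, 0.0099]), 'ang': np.float64(-0.22129659650469252), 'z': np.float64(0.04528798506148001), 'len': np.float64(0.08146384739757283), 'n': 17645, 'rms': np.float64(0.0008760026937041168)}
```

View pics/w7.png

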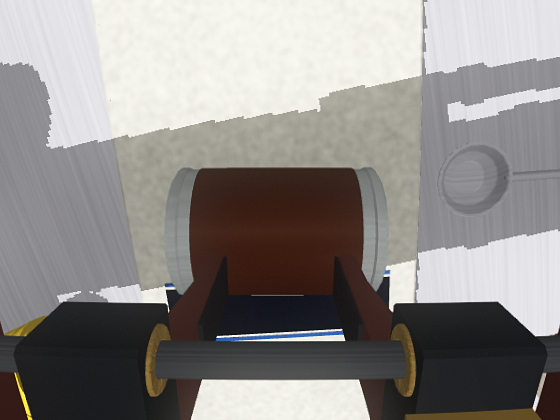

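The brown tin, now around pixel (275,235), rolls square: its stripes have turned away below and the glass shows just beyond. I'll repeat the cycle twice.

```bash
python3 -m inch '[{"claw":50,"dp":[0.098,0.433,0],"dr":[0,0,0]},{"claw":50,"dp":[0.098,0.433,0],"dr":[0,0,0]},{"claw":50,"dp":[0.098,0.433,-0.1],"dr":[0,0,0]},{"claw":50,"dp":[0.098,0.433,-0.18],"dr":[0,0,0]},{"claw":50,"dp":[0.098,0.433,-0.2],"dr":[0,0,0]}]'
python3 -m inch '[{"claw":50,"dp":[-0.011,-0.049,0],"dr":[0,0,0]},{"claw":50,"dp":[-0.033,-0.146,0],"dr":[0,0,0]},{"claw":50,"dp":[-0.055,-0.244,0],"dr":[0,0,0]},{"claw":50,"dp":[-0.077,-0.341,0],"dr":[0,0,0]},{"claw":50,"dp":[-0.099,-0.439,0],"dr":[0,0,0]}]'
python3 -m inch '[{"claw":50,"dp":[-0.022,-0.0975,0],"dr":[0,0,0]},{"claw":50,"dp":[-0.044,-0.195,0],"dr":[0,0,0]},{"claw":50,"dp":[-0.066,-0.293,0],"dr":[0,0,0]},{"claw":50,"dp":[-0.088,-0.39,0],"dr":[0,0,0]},{"claw":50,"dp":[-0.099,-0.439,0],"dr":[0,0,0]}]'
python3 -m inch '[{"claw":50,"dp":[0,0,0],"dr":[0,0,0]},{"claw":50,"dp":[0,0,0.1],"dr":[0,0,0]},{"claw":50,"dp":[0,0,0.2],"dr":[0,0,0]},{"claw":50,"dp":[0,0,0.2],"dr":[0,0,0]}]'
python3 - <<'E'
from tin import *
print(manip.state()['ee_pos'],manip.state()['force'])
s=snap('wrist','w8.png')
print(tin(s,(.48,-.09),(.72,.12),[0]))
E
```

```text
time_s: 11.13
ee_pos: [0.578, 0.0187, 0.047]
eef_rot: [0.0, 0.781, 0.624, 0.0]
force: [-3.5, 1.0, 10.5]
finger_gap: 0.0497
time_s: 11.55
ee_pos: [0.5739, 0.0008, 0.0473]
eef_rot: [0.0, 0.781, 0.624, 0.0]
force: [-2.8, 0.4, 8.3]
finger_gap: 0.0497
time_s: 11.97
ee_pos: [0.5699, -0.017, 0.0473]
eef_rot: [0.0, 0.782, 0.624, 0.0]
force: [-3.6, 0.3, 7.9]
finger_gap: 0.0503
time_s: 12.3
ee_pos: [0.5701, -0.0165, 0.0544]
eef_rot: [0.0, 0.781, 0.624, 0.0]
force: [0.4, -0.8, 0.6]
finger_gap: 0.0498
[ 0.5701 -0.0165  0.0544] [ 0.3765 -0.8422  0.6017]
{'ctr': array([ 0.5703, -0.0081]), 'ang': np.float64(-0.2206797623451708), 'z': np.float64(0.04530205382161735), 'len': np.float64(0.08144605904865647), 'n': 17780, 'rms': np.float64(0.0008233208009861851)}
```

```bash
python3 -m inch '[{"claw":50,"dp":[0.098,0.433,0],"dr":[0,0,0]},{"claw":50,"dp":[0.098,0.433,0],"dr":[0,0,0]},{"claw":50,"dp":[0.098,0.433,-0.1],"dr":[0,0,0]},{"claw":50,"dp":[0.098,0.433,-0.18],"dr":[0,0,0]},{"claw":50,"dp":[0.098,0.433,-0.2],"dr":[0,0,0]}]'
python3 -m inch '[{"claw":50,"dp":[-0.011,-0.049,0],"dr":[0,0,0]},{"claw":50,"dp":[-0.033,-0.146,0],"dr":[0,0,0]},{"claw":50,"dp":[-0.055,-0.244,0],"dr":[0,0,0]},{"claw":50,"dp":[-0.077,-0.341,0],"dr":[0,0,0]},{"claw":50,"dp":[-0.099,-0.439,0],"dr":[0,0,0]}]'
python3 -m inch '[{"claw":50,"dp":[-0.022,-0.0975,0],"dr":[0,0,0]},{"claw":50,"dp":[-0.044,-0.195,0],"dr":[0,0,0]},{"claw":50,"dp":[-0.066,-0.293,0],"dr":[0,0,0]},{"claw":50,"dp":[-0.088,-0.39,0],"dr":[0,0,0]},{"claw":50,"dp":[-0.099,-0.439,0],"dr":[0,0,0]}]'
python3 -m inch '[{"claw":50,"dp":[0,0,0],"dr":[0,0,0]},{"claw":50,"dp":[0,0,0.1],"dr":[0,0,0]},{"claw":50,"dp":[0,0,0.2],"dr":[0,0,0]},{"claw":50,"dp":[0,0,0.2],"dr":[0,0,0]}]'
python3 - <<'E'
from tin import *
s=snap('wrist','w9.png')
print(tin(s,(.48,-.11),(.72,.10),[0]))
E
python3 -m inch '[{"claw":50,"dp":[0.098,0.433,0],"dr":[0,0,0]},{"claw":50,"dp":[0.098,0.433,0],"dr":[0,0,0]},{"claw":50,"dp":[0.098,0.433,-0.1],"dr":[0,0,0]},{"claw":50,"dp":[0.098,0.433,-0.18],"dr":[0,0,0]},{"claw":50,"dp":[0.098,0.433,-0.2],"dr":[0,0,0]}]'
python3 -m inch '[{"claw":50,"dp":[-0.011,-0.049,0],"dr":[0,0,0]},{"claw":50,"dp":[-0.033,-0.146,0],"dr":[0,0,0]},{"claw":50,"dp":[-0.055,-0.244,0],"dr":[0,0,0]},{"claw":50,"dp":[-0.077,-0.341,0],"dr":[0,0,0]},{"claw":50,"dp":[-0.099,-0.439,0],"dr":[0,0,0]}]'
python3 -m inch '[{"claw":50,"dp":[-0.022,-0.0975,0],"dr":[0,0,0]},{"claw":50,"dp":[-0.044,-0.195,0],"dr":[0,0,0]},{"claw":50,"dp":[-0.066,-0.293,0],"dr":[0,0,0]},{"claw":50,"dp":[-0.088,-0.39,0],"dr":[0,0,0]},{"claw":50,"dp":[-0.099,-0.439,0],"dr":[0,0,0]}]'
python3 -m inch '[{"claw":50,"dp":[0,0,0],"dr":[0,0,0]},{"claw":50,"dp":[0,0,0.1],"dr":[0,0,0]},{"claw":50,"dp":[0,0,0.2],"dr":[0,0,0]},{"claw":50,"dp":[0,0,0.2],"dr":[0,0,0]}]'
python3 - <<'E'
from tin import *
s=snap('wrist','w10.png');snap('side','s10.png')
t=tin(s,(.48,-.13),(.72,.08),[0]);print(t)
d=t['ctr']-[.5597,-.0598];print('x',d@[.9877,-.1564],'y',d@[.1564,.9877])
E
```

```text
time_s: 12.77
ee_pos: [0.574, 0.0009, 0.0471]
eef_rot: [0.0, 0.781, 0.624, 0.0]
force: [-2.5, 1.7, 10.7]
finger_gap: 0.0499
time_s: 13.18
ee_pos: [0.5699, -0.017, 0.0473]
eef_rot: [0.0, 0.781, 0.624, 0.0]
force: [-2.5, 0.4, 8.7]
finger_gap: 0.0494
time_s: 13.6
ee_pos: [0.5659, -0.0349, 0.0473]
eef_rot: [0.001, 0.782, 0.624, 0.0]
force: [-3.4, 0.5, 8.1]
finger_gap: 0.0498
time_s: 13.93
ee_pos: [0.5661, -0.0343, 0.0543]
eef_rot: [0.0, 0.781, 0.624, 0.0]
force: [1.0, -1.1, 0.6]
finger_gap: 0.0502
{'ctr': array([ 0.5663, -0.0261]), 'ang': np.float64(-0.22090335265657357), 'z': np.float64(0.045305663146954056), 'len': np.float64(0.08167364332986521), 'n': 16110, 'rms': np.float64(0.0007932698511971551)}
time_s: 14.4
ee_pos: [0.57, -0.0169, 0.0471]
eef_rot: [0.0, 0.781, 0.624, 0.0]
force: [-3.9, 1.7, 11.4]
finger_gap: 0.0498
time_s: 14.82
ee_pos: [0.5659, -0.0349, 0.0473]
eef_rot: [0.0, 0.781, 0.624, 0.0]
force: [-3.3, 1.6, 8.8]
finger_gap: 0.0499
time_s: 15.23
ee_pos: [0.5619, -0.0527, 0.0473]
eef_rot: [0.001, 0.782, 0.624, 0.0]
force: [-3.5, 1.7, 8.0]
finger_gap: 0.0501
time_s: 15.57
ee_pos: [0.5621, -0.0521, 0.0544]
eef_rot: [0.0, 0.781, 0.624, 0.0]
force: [-0.2, 0.3, -0.4]
finger_gap: 0.0501
{'ctr': array([ 0.5623, -0.0441]), 'ang': np.float64(-0.221000977038906), 'z': np.float64(0.045298019815542975), 'len': np.float64(0.08152748051788856), 'n': 16011, 'rms': np.float64(0.0008346641352228683)}
x 7.112855470031908e-05 y 0.01591047856477332
```

View pics/s10.png

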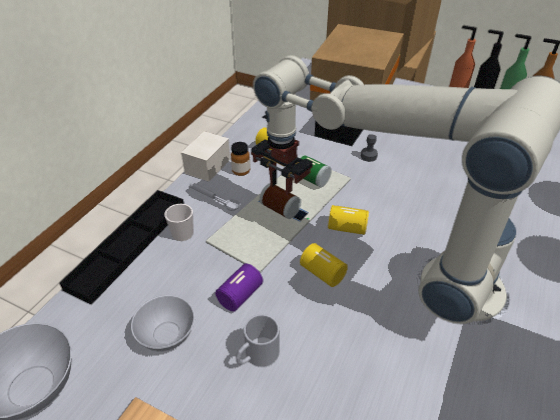

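```bash
python3 -m inch '[{"claw":50,"dp":[0.098,0.433,0],"dr":[0,0,0]},{"claw":50,"dp":[0.098,0.433,0],"dr":[0,0,0]},{"claw":50,"dp":[0.098,0.433,-0.1],"dr":[0,0,0]},{"claw":50,"dp":[0.098,0.433,-0.18],"dr":[0,0,0]},{"claw":50,"dp":[0.098,0.433,-0.2],"dr":[0,0,0]}]'
python3 -m inch '[{"claw":50,"dp":[-0.011,-0.049,0],"dr":[0,0,0]},{"claw":50,"dp":[-0.033,-0.146,0],"dr":[0,0,0]},{"claw":50,"dp":[-0.055,-0.244,0],"dr":[0,0,0]},{"claw":50,"dp":[-0.077,-0.341,0],"dr":[0,0,0]},{"claw":50,"dp":[-0.099,-0.439,0],"dr":[0,0,0]}]'
python3 -m inch '[{"claw":50,"dp":[-0.022,-0.0975,0],"dr":[0,0,0]},{"claw":50,"dp":[-0.044,-0.195,0],"dr":[0,0,0]},{"claw":50,"dp":[-0.066,-0.293,0],"dr":[0,0,0]},{"claw":50,"dp":[-0.077,-0.341,0],"dr":[0,0,0]},{"claw":50,"dp":[-0.077,-0.341,0],"dr":[0,0,0]}]'
python3 -m inch '[{"claw":50,"dp":[0,0,0],"dr":[0,0,0]},{"claw":50,"dp":[0,0,0.1],"dr":[0,0,0]},{"claw":50,"dp":[0,0,0.4],"dr":[0,0,0]},{"claw":50,"dp":[0,0,1],"dr":[0,0,0]},{"claw":50,"dp":[0,0,1.5],"dr":[0,0,0]}]'
python3 - <<'E'
from tin import *
for i in range(2):
    s=snap('wrist','w11.png')
    t=tin(s,(.48,-.15),(.72,.06),[0]);print(t)
    d=t['ctr']-[.5597,-.0598];print('x',d@[.9877,-.1564],'y',d@[.1564,.9877])
snap('side','s11.png');snap('scene','c11.png');print(manip.state()['time_s'],manip.state()['ee_pos'])
E
```

```text
time_s: 16.08
ee_pos: [0.566, -0.0347, 0.047]
eef_rot: [0.0, 0.781, 0.624, 0.0]
force: [-3.9, 1.2, 10.7]
finger_gap: 0.05
time_s: 16.5
ee_pos: [0.5619, -0.0527, 0.0473]
eef_rot: [0.001, 0.781, 0.624, 0.0]
force: [-3.2, 0.2, 8.4]
finger_gap: 0.05
time_s: 16.92
ee_pos: [0.5587, -0.0667, 0.0473]
eef_rot: [0.001, 0.782, 0.624, 0.0]
force: [-2.5, 0.9, 8.2]
finger_gap: 0.0499
time_s: 17.33
ee_pos: [0.5582, -0.0659, 0.1065]
eef_rot: [-0.0, 0.781, 0.624, -0.001]
force: [0.4, 0.5, 0.9]
finger_gap: 0.05
{'ctr': array([ 0.5591, -0.06  ]), 'ang': np.float64(-0.221333011001309), 'z': np.float64(0.04523886492362912), 'len': np.float64(0.08049729432027147), 'n': 11002, 'rms': np.float64(0.0005760550477013895)}
x -0.0005886808268447807 y -0.00033603876862542767
{'ctr': array([ 0.5588, -0.06  ]), 'ang': np.float64(-0.22237706592870254), 'z': np.float64(0.04524293728874586), 'len': np.float64(0.08072788743477824), 'n': 10943, 'rms': np.float64(0.0005751451593360792)}
x -0.0008666564403120931 y -0.0003301802361421589
17.5333 [ 0.559  -0.0659  0.1061]
```

View pics/w11.png

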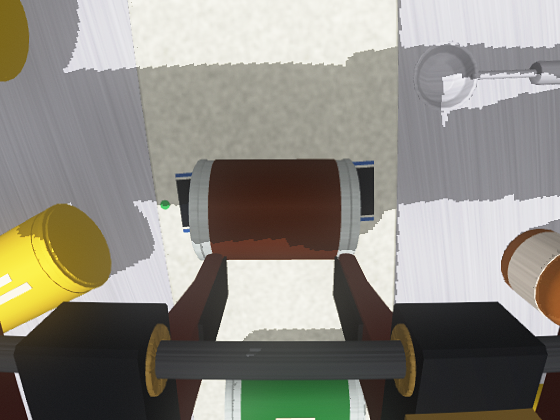

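View pics/c11.png

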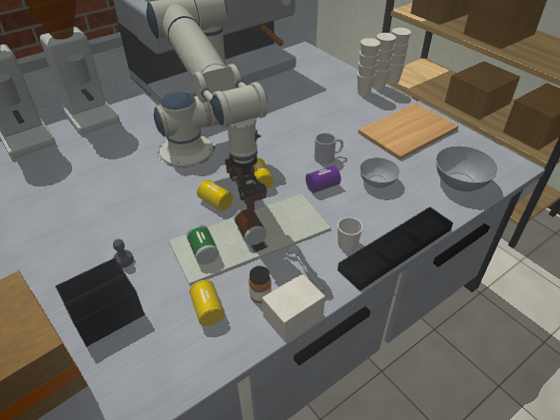

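The brown tin lies centred on the glass: at wrist pixel (275,210), with the glass ends showing on both sides, and at scene pixel (250,228). The green tin (202,245) and the other objects haven't moved, and the gripper is clear at about 57 mm above the tin.

```bash
python3 -c "
from plant import hand_in
print(hand_in())"
```

```text
the job is handed in; nothing more can be done
None
```

I rolled the brown tin onto the glass strip with seven slow strokes along its top, open fingertips pressing at about 7–11 N, and handed the job in at about 17.5 s.

**Last checks**
- **Position:** in the reader's frame the tin measured x ≈ −1 mm, y ≈ −0.3 mm. Its axis was about 0.065 rad off the strip's length. Two pictures in a row agreed, so it was at rest.
- **Quarter turn:** before the tin came within 25 mm of the glass centre line it had rolled about 70 mm, roughly 1.9 rad. It moved half as far as the fingers throughout, so it did not slide.
- **Rest of the counter:** the gripper ended clear of everything. The green tin and the loose items look unmoved in the pictures; I checked this by eye and did not measure it.

**Disagreements**
- **TCP height:** the reported TCP height was about 35 mm lower than where all three cameras saw the fingertips, and contact came where the cameras predicted. I trusted the cameras and felt for contact by force. By them the grasp point was about 102 mm above the counter at contact. By the robot's own reading it would be about 66 mm, under the 78 mm limit. The visible gap of about 80 mm between fingertips and gripper body supports the cameras.
- **Network positions:** the trained networks' positions from the scene and side cameras differed by 30–60 mm, so I measured from pixels and depth instead, where the three cameras agreed to within about 6 mm.

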